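# Pop the lamp supply's hatch and press its reset

### The job

Two microscope lamp supplies stand on the lab bench; the one with the blue hatch has tripped. With a fingertip, press the yellow spot on the blue hatch once and let go so that it pops open, see that it stays open by itself, then press the red reset button inside fully down and let go, leaving the hatch open. Press only: do not lift or shove either supply, leave the orange hatch alone, and do not disturb the other things on the bench.

Things in the scene. Friction and masses are not known exactly. Their poses are not given: they have to be found in the camera images.
- blue_unit: white microscope lamp supply with the BLUE hatch, loose on the table (2.4 kg, rubber feet). Case 150 (x) x 120 (y) mm, its top at 62 mm; the shut hatch's top is at 90 mm. Origin: centre of its underside; its +x points from its front (dial, vents) to the hatch's hinge
- blue_hatch (a joint): blue hatch's hinge, rad: 0 shut and latched, about -0.1 pressed fully in, 2.25 wide open (tipped back past upright to the unit's +x). Plate 102 (x) x 88 (y) x 4 mm, 10 mm skirts, 33 mm steel tongue under its front edge; hinge line along the unit's y, 48 mm to +x of its centre, 86 mm up. Once let go it swings open by spring within about 2 s, following the finger up, and stays open
- blue_pad (a point): centre of the yellow spot (22 mm across) on the blue hatch, to press straight down: 37 mm to -x of the unit's centre, 90 mm up while shut; moves with the hatch. Push-push latch: pressing takes 4 to 6 N; it lets go once pressed in 7 mm or more and released, and stops hard at about 9 mm. Pressing the open hatch shut and fully in would latch it again
- blue_pin (a joint): m: sideways place of the small latch pin on the blue hatch's tongue, hidden while shut; 0 = latched; it moves by itself as the latch works and need not be touched
- reset_top (a point): centre of the top of the red reset button (22 mm across) in the well under the blue hatch, 73 mm above the table, 10 mm to +x of the unit's centre. The well is 59 (x) x 68 (y) mm, from 15 mm to -x to 42 mm to +x of the unit's centre; its rim is at 85 mm, 12 mm above the button
- reset (a joint): travel of the red button in m: 0 = out, 0.005 = fully down, which takes about 4.5 N; it springs back when let go
- orange_unit: white microscope lamp supply with an ORANGE hatch, loose on the table (2.4 kg, rubber feet). Case 150 (x) x 120 (y) mm, its top at 62 mm; the shut hatch's top is at 90 mm. Origin: centre of its underside; its +x points from its front (dial, vents) to the hatch's hinge. Built like the blue one; not to be opened
- orange_hatch (a joint): hinge of the orange hatch, rad: 0 = shut and latched, grows as it opens, negative = pressed in. Same size and latch as the blue one; leave it shut
- yellow_jar: yellow jar with black lid, 56 mm wide, 75 mm tall; loose bystander, origin at the centre of its underside
- red_jar: red jar with black lid, 56 mm wide, 75 mm tall; loose bystander, origin at the centre of its underside
- objective: steel microscope objective standing on its mount end, 34 mm wide, 50 mm tall; loose bystander, origin at the centre of its underside
- slide_box: blue flat slide box 85 x 100 x 32 mm; loose bystander, origin at the centre of its underside
- cup: white mug, 76 mm wide, 95 mm tall; loose bystander, origin at the centre of its underside
- notes: yellow block of notes 76 x 76 x 14 mm; loose bystander, origin at the centre of its underside
- marker: white and green marker pen lying flat, about 120 x 13 x 13 mm; loose bystander, origin at the centre of its underside

How it is judged:
By the outcome, as a careful person would: the job done as asked, in the order asked, and still so for the second after the job is handed in, with the robot touching nothing.
It also fails if it takes over 48 s, if anything falls off the work surface, if the arm or the gripper's body presses on something with over 40 N, if the wrist force passes 120 N, or if a joint passes its speed limit or range.

### The arm

A 7-joint arm with a two-finger parallel gripper is mounted at the origin on the work surface. World frame = base frame: x ahead of the robot, y to its left, z up, the work surface at z = 0. Lengths are in m, angles in degrees, forces in N, time in s.
With the tool pointing down it reaches from about 0.425 to 0.925 m from the base axis. Payload 6.8 kg.
Tool frame: the origin (TCP) lies on the centre line of the jaws, within the pads' length; the fingertips stand 8 mm ahead of it and the grasp point (between the pads) lies 11 mm behind it; z points along the fingers, y is the line along which they close (so a half turn about z gives the same grasp; the last joint's range is limited). The gripper opens to 85 mm and grips with 20 to 120 N. Pads are 22 mm wide; open, the fingers measure 114 mm over their backs; the gripper's body (76 mm by 85 mm) begins 54 mm behind the grasp point. The pads swing forward as they close: fully open they stand 13 mm farther back than shut.
Start: joints at [59.295, 27.33, 1.283, 89.118, -0.659, 63.558, -4.761], TCP at [0.28, -0.614, 0.239] pointing down, gripper open.
Joint ranges: [-169.35, 169.35], [-19.33, 120.38], [-80.79, 83.38], [13.8, 139.57], [-78.32, 258.32], [9.67, 109.79], [-169.56, 169.56]. Speed limits (degrees/s): [136.94, 136.94, 180, 180, 180, 180, 180].

### API

Orientations are given as a 3x3 rotation matrix whose columns are the frame's x, y, z axes.
In Python, from workcell import ctrl gives the robot as it stands.
- The arm moves only by the shell command python3 -m crank 'ROWS' [FORCE]. ROWS is JSON, a list of rows, each an object of numbers: "dx", "dy", "dz": the shift along the tool's x, y, z in mm; "turn": the turn about the tool's z in degrees; "hand": the closure, from 0 (fully open) to 1 (shut). A call has 1 to 8 rows; each row shifts and turns the commanded pose from where the row before left it, along the tool's axes as they then stand; what a row does not reach is not made up. A row lasts 1/10 s, in which the tool goes at most 50 mm and 8.59 degrees, less where a joint would pass 70% of its speed; a pose out of reach is approached as far as the arm can. A call with a gripper value outside its range is refused whole. The fingers move at their own pace and stop on an object; FORCE is the grip in N (left out, the last holds). Time passes only in rows, so rows that do not move let the fingers close. It gives the time, the measured TCP pose, the force, the opening and the grip force at its end, in the units of the state.
- ctrl.read_state(): the state, without advancing time (a new reading comes with each control period).
- ctrl.get_image(name): name is "scene" or "top" or "wrist"; returns the picture (400x640x3 uint8, red, green, blue); there is no depth.
- ctrl.camera_model(name): a dict with "fov_y" (degrees; the focal length in pixels is half the picture's height over the tangent of half this angle, whatever the lens; pixels are square), "cx", "cy" (the principal point, pixels), "cam_to_world" (4x4, takes a point from camera to world coordinates). Camera axes: x right, y up, looking along -z (the intrinsics and any distortion apply to the point x, -y, -z); pixel columns grow to the right and rows downward; lengths in m; the calibration is good to about 2 mm. A picture is of the moment at which its call begins: read the wrist's pose just before it. camera_model takes no time and is no camera call; for the wrist camera it gives the pose at the moment of the call.
- ctrl.sign_off(): hands the job in; it is judged then, once.
Trained networks look in the newest picture that a camera, given by its name, has taken for a name from the list of things; names that differ only in an ending like _2 or _b are one class to them, and where a whole thing is asked for, a point or a joint stands for the part that bears it (a point fixed in the world has none). Each returns a list of dicts, best first, with "score" (0 to 1); they miss things now and then, are a little off and sometimes report something else, mostly with a low value. They report only what shows in the picture. A call takes as long as a camera call.
- ctrl.trace(camera, name): "region" (400x640 bool, what is visible of it) and "position" ([column, row] in pixels, amid what is visible of it).
- ctrl.mark_of(camera, name): "position" ([column, row] in pixels: a listed point, or the origin of a listed thing).
The state is a dict: "time_s": time; "joints": joint angles; "qvel": joint speeds; "joint_efforts": joint torques, N m; "ee_pos": TCP position; "orientation": TCP orientation; "wrist_force": force on the tool from outside, world axes, zero at the start; "moment": the same for the moment, N m; "finger_gap": finger opening in m; "grasp_force": force on a finger pad.
Only numpy, scipy, OpenCV 4.12 (cv2) and the standard library are available. Lean on these libraries where they do the work, as an engineer would, in place of code of your own. Each camera call takes 0.05 s, during which the arm holds its last target. There are 200 camera calls.

## Working session

There is one attempt and no reset: what is moved stays moved. The work goes in short steps, Python scripts to look and compute and a shell command to move; the robot and the scene stay as the last step left them, time stands still between calls to the robot, and variables do not carry over. Pictures are saved under pics/ and viewed, at most 10 in all, crops included, and the job is handed in when it is done.

```bash
mkdir -p pics; cat > h.py <<'E'
import numpy as np, cv2
from workcell import ctrl
def ray(cam,px,m=None):
    m=m or ctrl.camera_model(cam); f=200/np.tan(np.radians(m["fov_y"])/2)
    T=np.array(m["cam_to_world"]); d=np.array([(px[0]-m["cx"])/f,-(px[1]-m["cy"])/f,-1])
    return T[:3,3],T[:3,:3]@d
def at(cam,px,z,m=None):
    o,d=ray(cam,px,m); return o+d*(z-o[2])/d[2]
def snap(cam,name):
    im=ctrl.get_image(cam); cv2.imwrite(f"pics/{name}.png",np.ascontiguousarray(im[:,:,::-1])); return im
E
python3 - <<'E'
from h import *
s=ctrl.read_state(); print(s["time_s"],s["ee_pos"],np.round(s["orientation"],3).tolist(),s["finger_gap"])
a=snap("top","top0"); b=snap("scene","scene0")
cv2.imwrite("pics/both.png",cv2.resize(np.vstack([a,b])[:,:,::-1],(480,600)))
for c in("top","scene"):
    m=ctrl.camera_model(c); print({k:v for k,v in m.items() if k!="cam_to_world"},np.round(m["cam_to_world"],3).tolist())
    for n,z in(("blue_pad",.09),("blue_unit",0),("orange_unit",0)):
        for r in ctrl.mark_of(c,n)[:2]: print(c,n,np.round(r["score"],2),np.round(r["position"],1),np.round(at(c,r["position"],z),4))
print(ctrl.read_state()["time_s"])
E
```

```text
0.0 [ 0.27976484 -0.61365066  0.23832356] [[0.91, 0.415, -0.001], [0.415, -0.91, 0.002], [-0.0, -0.002, -1.0]] 0.08529189272198821
{'fov_y': 49.51721140890511, 'cx': 319.3716534167944, 'cy': 192.56748767191712} [[0.025, 0.993, -0.116, 0.456], [-0.999, 0.028, 0.024, 0.048], [0.027, 0.115, 0.993, 1.178], [0.0, 0.0, 0.0, 1.0]]
top blue_pad 0.83 [388.2 228.6] [ 0.4968 -0.1545  0.09  ]
top blue_unit 0.97 [375.5 215.5] [ 0.5349 -0.1361  0.    ]
top blue_unit 0.56 [180.5 250.7] [0.4268 0.3857 0.    ]
top orange_unit 0.93 [253.1 214.2] [0.5295 0.1967 0.    ]
{'fov_y': 46.469428843259145, 'cx': 315.82249622457283, 'cy': 201.4255032408551} [[-0.329, -0.583, 0.742, 1.467], [0.944, -0.189, 0.27, 0.373], [-0.017, 0.79, 0.613, 0.798], [0.0, 0.0, 0.0, 1.0]]
scene blue_pad 0.56 [256.2 162.5] [ 0.4946 -0.1552  0.09  ]
scene blue_pad 0.18 [199.1 168.9] [ 0.5718 -0.2915  0.09  ]
scene blue_unit 0.94 [257.9 198.7] [ 0.54   -0.1382  0.    ]
scene orange_unit 0.8 [374.1 217.9] [0.5211 0.1927 0.    ]
0.4
```

View pics/top0.png

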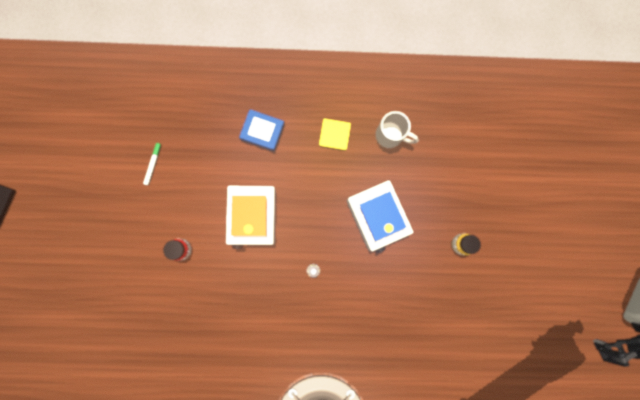

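View pics/scene0.png

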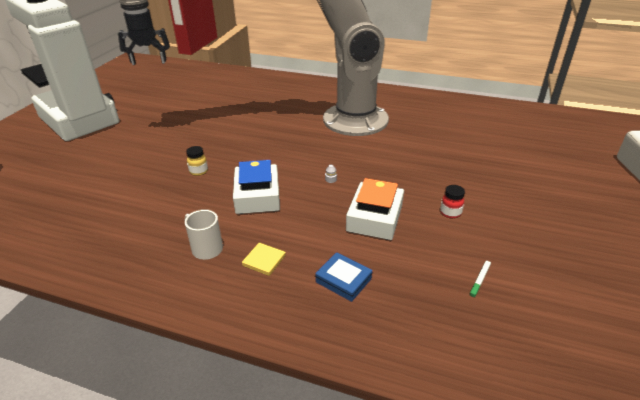

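The top picture shows the blue unit at about (380,216) with its pad at (388,228), and the orange unit at (250,216). The networks agree: pad at about (0.496, -0.155), unit yaw about 24°, which the tool already matches.

```bash
python3 -m crank '[{"dx":35,"dy":-33,"hand":1},{"dx":35,"dy":-33,"hand":1},{"dx":35,"dy":-33,"hand":1},{"dx":35,"dy":-33,"hand":1},{"dx":35,"dy":-33,"hand":1},{"dx":35,"dy":-33,"hand":1},{"dx":35,"dy":-33,"hand":1},{"dx":35,"dy":-33,"hand":1}]' 20
python3 -m crank '[{"dx":35,"dy":-33,"hand":1},{"dx":35,"dy":-33,"hand":1},{"hand":1},{"hand":1}]'
python3 - <<'E'
from h import *
s=ctrl.read_state(); p=np.array(s["ee_pos"]);R=np.array(s["orientation"]); print(s["time_s"],p,np.round(R,3).tolist(),s["finger_gap"],s["wrist_force"])
m=ctrl.camera_model("wrist"); print(np.round(m["cam_to_world"],3).tolist())
snap("wrist","w1")
for n,z in(("blue_pad",.09),("blue_unit",0)):
    for r in ctrl.mark_of("wrist",n)[:2]:
        q=at("wrist",r["position"],z,m); print(n,np.round(r["score"],2),np.round(r["position"],1),np.round(q,4),"tool mm",np.round(R.T@(q-p)*1000,1))
for r in ctrl.trace("wrist","blue_hatch")[:1]:
    c=cv2.findContours(r["region"].astype(np.uint8),cv2.RETR_EXTERNAL,cv2.CHAIN_APPROX_SIMPLE)[0]; c=max(c,key=cv2.contourArea)
    g=np.array([at("wrist",x,.09,m)[:2] for x in c[:,0]],np.float32)
    print(r["score"],cv2.minAreaRect(g*1000))
E
```

```text
0.4 [ 0.28000933 -0.61409097  0.23911691] [[0.91, 0.415, -0.0], [0.415, -0.91, 0.0], [0.0, -0.0, -1.0]] 0.08559620337001976 [ 0.23462983 -1.18880889 -0.37038836]
[[0.415, 0.862, 0.291, 0.356], [-0.91, 0.394, 0.132, -0.581], [-0.001, -0.32, 0.947, 0.373], [0.0, 0.0, 0.0, 1.0]]validation failed for argument at $[0]...
validation failed for argument at $[0]...
```

View pics/w1.png

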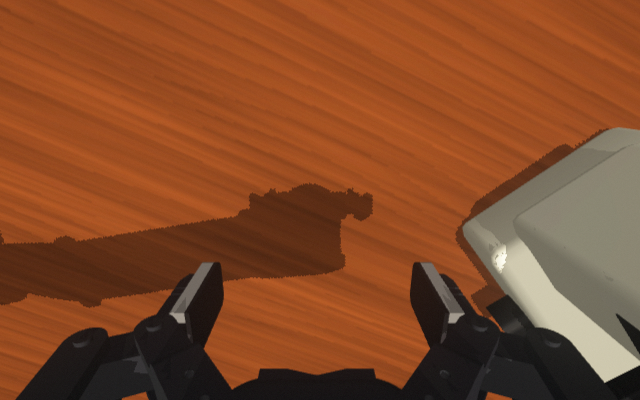

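The wrist view shows the open fingers and the microscope at the right; nothing has moved yet because the call was refused. I'll give every key in each row.

```bash
python3 -m crank '[{"dx":35,"dy":-33,"dz":0,"turn":0,"hand":1},{"dx":35,"dy":-33,"dz":0,"turn":0,"hand":1},{"dx":35,"dy":-33,"dz":0,"turn":0,"hand":1},{"dx":35,"dy":-33,"dz":0,"turn":0,"hand":1},{"dx":35,"dy":-33,"dz":0,"turn":0,"hand":1},{"dx":35,"dy":-33,"dz":0,"turn":0,"hand":1},{"dx":35,"dy":-33,"dz":0,"turn":0,"hand":1},{"dx":35,"dy":-33,"dz":0,"turn":0,"hand":1}]' 20 || python3 -m crank --help
```

```text
time_s: 1.4
ee_pos: [0.4258, -0.256, 0.2397]
orientation: [[0.91, 0.415, 0.001], [0.415, -0.91, -0.001], [0.001, 0.001, -1.0]]
wrist_force: [0.9, -0.1, 0.2]
finger_gap: -0.0002
grasp_force: 0.0
```

```bash
python3 -m crank '[{"dx":30,"dy":-31,"dz":0,"turn":0,"hand":1},{"dx":30,"dy":-31,"dz":0,"turn":0,"hand":1},{"dx":0,"dy":0,"dz":0,"turn":0,"hand":1},{"dx":0,"dy":0,"dz":0,"turn":0,"hand":1}]'
cat > look.py <<'E'
from h import *
import sys
s=ctrl.read_state(); p=np.array(s["ee_pos"]);R=np.array(s["orientation"]); print(s["time_s"],p,s["wrist_force"])
m=ctrl.camera_model("wrist")
snap("wrist",sys.argv[1])
for a in sys.argv[2:]:
    n,z=a.split(":")
    for r in ctrl.mark_of("wrist",n)[:2]:
        q=at("wrist",r["position"],float(z),m); print(n,np.round(r["score"],2),np.round(r["position"],1),np.round(q,4),"tool mm",np.round(R.T@(q-p)*1000,1))
for r in ctrl.trace("wrist","blue_hatch")[:1]:
    c=cv2.findContours(r["region"].astype(np.uint8),cv2.RETR_EXTERNAL,cv2.CHAIN_APPROX_SIMPLE)[0]; c=max(c,key=cv2.contourArea)
    g=np.array([at("wrist",x,.09,m)[:2] for x in c[:,0]],np.float32)
    print(r["score"],cv2.minAreaRect(g*1000))
E
python3 look.py w2 blue_pad:.09 blue_unit:0
```

```text
time_s: 1.8
ee_pos: [0.4545, -0.1758, 0.2395]
orientation: [[0.909, 0.417, 0.0], [0.417, -0.909, -0.0], [0.0, 0.0, -1.0]]
wrist_force: [-0.2, -0.2, 0.5]
finger_gap: 0.0002
grasp_force: 0.0
1.8 [ 0.45448481 -0.17581018  0.23951938] [-0.23747694 -0.22222134  0.46580991]
blue_pad 0.74 [318.5 128.2] [ 0.5007 -0.1578  0.09  ] tool mm [ 49.5   2.8 149.5]
blue_unit 0.93 [317.4  81.3] [ 0.5356 -0.1409  0.    ] tool mm [ 88.2   2.  239.5]
blue_unit 0.31 [465.9 216.3] [ 0.4702 -0.3702  0.    ] tool mm [-66.8 183.1 239.6]
0.55 ((531.6704711914062, -142.24978637695312), (101.20683288574219, 87.91273498535156), 24.66391372680664)
```

View pics/w2.png

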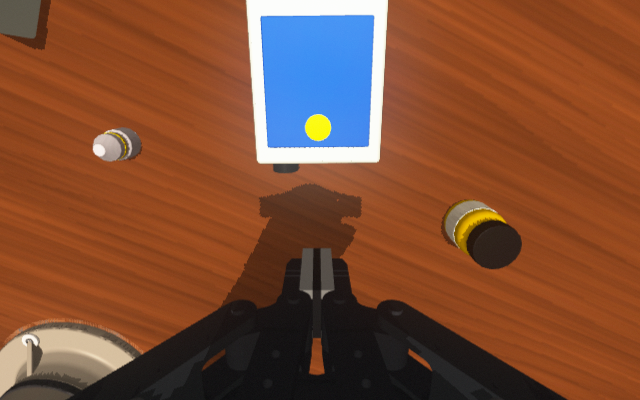

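The wrist view shows the blue hatch upright in the frame, with the pad at (318,128) and clear space around it. Hatch size (101 x 88) and yaw (24.7°) agree with the sizes given. Next I descend over the pad.

```bash
python3 -m crank '[{"dx":25,"dy":1,"dz":40,"turn":0,"hand":1},{"dx":25,"dy":1,"dz":40,"turn":0,"hand":1},{"dx":0,"dy":0,"dz":40,"turn":0,"hand":1},{"dx":0,"dy":0,"dz":12,"turn":0,"hand":1},{"dx":0,"dy":0,"dz":0,"turn":0,"hand":1},{"dx":0,"dy":0,"dz":0,"turn":0,"hand":1}]'
python3 look.py w3 blue_pad:.09
```

```text
time_s: 2.6
ee_pos: [0.5009, -0.1587, 0.1086]
orientation: [[0.911, 0.413, 0.001], [0.413, -0.911, -0.001], [0.001, 0.001, -1.0]]
wrist_force: [0.6, -0.3, -0.6]
finger_gap: 0.0001
grasp_force: 0.0
2.6 [ 0.50092516 -0.1586991   0.10862359] [ 0.62175379 -0.28257674 -0.55581204]
blue_pad 0.63 [313.7 254.1] [ 0.5014 -0.1582  0.09  ] tool mm [ 0.6 -0.3 18.6]
0.57 ((532.3927001953125, -142.33413696289062), (101.16816711425781, 87.55671691894531), 25.264036178588867)
```

View pics/w3.png

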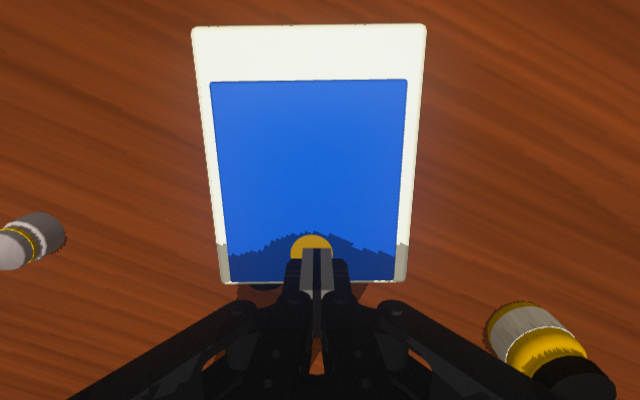

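The fingertip is centred just above the pad, at about (315,250). Pressing now.

```bash
python3 -m crank '[{"dx":0,"dy":0,"dz":5,"turn":0,"hand":1},{"dx":0,"dy":0,"dz":4,"turn":0,"hand":1},{"dx":0,"dy":0,"dz":3,"turn":0,"hand":1},{"dx":0,"dy":0,"dz":2,"turn":0,"hand":1},{"dx":0,"dy":0,"dz":2,"turn":0,"hand":1},{"dx":0,"dy":0,"dz":0,"turn":0,"hand":1},{"dx":0,"dy":0,"dz":0,"turn":0,"hand":1}]'
```

```text
time_s: 3.45
ee_pos: [0.5008, -0.1579, 0.0928]
orientation: [[0.91, 0.415, 0.001], [0.415, -0.91, -0.001], [0.0, 0.001, -1.0]]
wrist_force: [-5.1, 0.1, 18.0]
finger_gap: -0.0
grasp_force: 9.2
```

```bash
python3 -m crank '[{"dx":0,"dy":0,"dz":0,"turn":0,"hand":1}]'; python3 look.py w4 blue_pad:.082; python3 -c "
from h import *
s=ctrl.read_state();print(s['wrist_force'],s['moment'],s['joints'])
snap('scene','s4')
for r in ctrl.trace('scene','blue_hatch')[:1]: print(r['score'],r['position'])
im=cv2.imread('pics/s4.png')[110:230,170:330];im=cv2.resize(im,None,fx=3,fy=3,interpolation=2)
w=cv2.imread('pics/w4.png')[150:350,200:440];w=cv2.resize(w,(432,360))
cv2.imwrite('pics/c4.png',np.hstack([im,w])[:,:800])"
```

```text
time_s: 3.55
ee_pos: [0.5008, -0.1579, 0.0928]
orientation: [[0.91, 0.415, 0.001], [0.415, -0.91, -0.001], [0.0, 0.001, -1.0]]
wrist_force: [-3.3, -0.5, 17.8]
finger_gap: 0.0001
grasp_force: 9.1
3.55 [ 0.50081119 -0.15786504  0.09275265] [-3.30991736 -0.46507476 17.82341182]
blue_pad 0.85 [314.7 264.4] [ 0.5002 -0.1585  0.082 ] tool mm [-0.8  0.3 10.8]
0.67 ((534.60986328125, -141.29942321777344), (95.86182403564453, 86.26437377929688), 25.30924415588379)
[-4.62858338  0.28130666 17.43337915] [0.08064758 1.18181947 0.03281826] [ 20.54435653  25.05973402 -12.17940337 115.96721221   8.0970771
  39.71373406 -62.26502888]
```

View pics/c4.png

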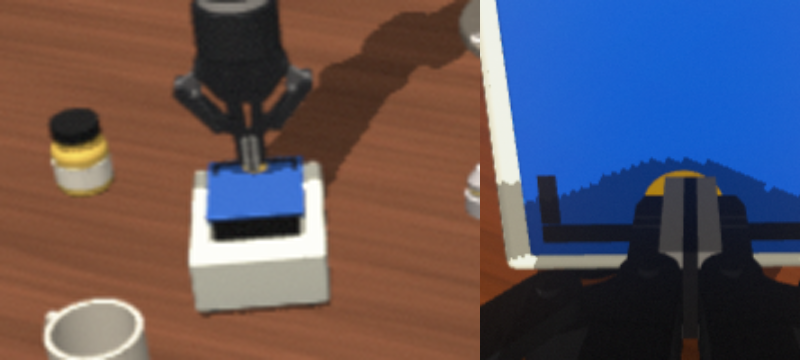

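Left: the front of the hatch is sunk into the case, with a dark gap at its edge. Right: the finger is on the pad at (690,190) of the crop. At 18 N, well above the latch's 6 N, it is on the hard stop. I release by going up, then back towards the front.

```bash
python3 -m crank '[{"dx":0,"dy":0,"dz":-8,"turn":0,"hand":1},{"dx":-5,"dy":0,"dz":-25,"turn":0,"hand":1},{"dx":-30,"dy":0,"dz":-35,"turn":0,"hand":1},{"dx":-45,"dy":0,"dz":-20,"turn":0,"hand":1},{"dx":-35,"dy":0,"dz":-30,"turn":0,"hand":1},{"dx":0,"dy":0,"dz":-30,"turn":0,"hand":1}]'
python3 -m crank '[{"dx":0,"dy":0,"dz":0,"turn":-8,"hand":1},{"dx":0,"dy":0,"dz":0,"turn":-8,"hand":1},{"dx":0,"dy":0,"dz":0,"turn":-8,"hand":1},{"dx":0,"dy":0,"dz":0,"turn":-8,"hand":1},{"dx":0,"dy":0,"dz":0,"turn":-8,"hand":1},{"dx":0,"dy":0,"dz":0,"turn":-8,"hand":1}]'
python3 -c "
from h import *
print(ctrl.read_state()['joints'])
snap('scene','s5')
for n in ('blue_hatch','reset_top','blue_unit'):
  for r in ctrl.mark_of('scene',n)[:1]: print(n,r['score'],r['position'],at('scene',r['position'],.073 if 'r' in n[:1] else 0))
"
```

```text
time_s: 4.4
ee_pos: [0.3906, -0.2071, 0.2393]
orientation: [[0.912, 0.41, -0.005], [0.41, -0.912, 0.0], [-0.004, -0.002, -1.0]]
wrist_force: [1.4, 0.7, -0.6]
finger_gap: -0.0
grasp_force: 0.0
time_s: 5.0
ee_pos: [0.3955, -0.205, 0.2389]
orientation: [[0.295, 0.956, -0.001], [0.956, -0.295, 0.0], [0.0, -0.001, -1.0]]
wrist_force: [-0.4, 0.2, -0.2]
finger_gap: -0.0002
grasp_force: 0.0
[ 3.43438102e+01  6.45853083e+00 -1.60073689e+01  1.18144379e+02
  2.13811342e+00  5.57144112e+01  7.94425943e-02]Traceback (most recent call last):
  File "<string>", line 6, in <module>
    for r in ctrl.mark_of('scene',n)[:1]: print(n,r['score'],r['position'],at('scene',r['position'],.073 if 'r' in n[:1] else 0))
             ~~~~~~~~~~~~^^^^^^^^^^^
ValueError: it knows: blue_pad, blue_unit, cup, marker, notes, objective, orange_unit, red_jar, reset_top, slide_box, yellow_jar
```

View pics/s5.png

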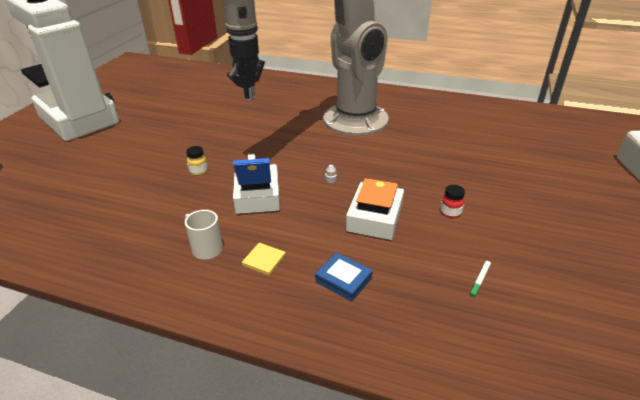

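The hatch has popped up and is swinging open, now about upright at (252,172). I finish the turn while it settles.

```bash
python3 -m crank '[{"dx":0,"dy":0,"dz":0,"turn":-8,"hand":1},{"dx":0,"dy":0,"dz":0,"turn":-8,"hand":1},{"dx":0,"dy":0,"dz":0,"turn":-8,"hand":1},{"dx":0,"dy":0,"dz":0,"turn":-8,"hand":1},{"dx":0,"dy":0,"dz":0,"turn":-8,"hand":1},{"dx":0,"dy":0,"dz":0,"turn":-2,"hand":1},{"dx":0,"dy":0,"dz":0,"turn":0,"hand":1},{"dx":0,"dy":0,"dz":0,"turn":0,"hand":1}]'
python3 -m crank '[{"dx":0,"dy":0,"dz":0,"turn":0,"hand":1},{"dx":0,"dy":0,"dz":0,"turn":0,"hand":1},{"dx":0,"dy":0,"dz":0,"turn":0,"hand":1},{"dx":0,"dy":0,"dz":0,"turn":0,"hand":1},{"dx":0,"dy":0,"dz":0,"turn":0,"hand":1},{"dx":0,"dy":0,"dz":0,"turn":0,"hand":1},{"dx":0,"dy":0,"dz":0,"turn":0,"hand":1},{"dx":0,"dy":0,"dz":0,"turn":0,"hand":1}]' >/dev/null
python3 - <<'E'
from h import *
s=ctrl.read_state(); p=np.array(s["ee_pos"]);R=np.array(s["orientation"]); print(s["time_s"],p,np.round(R[:,0],3))
snap("scene","s6"); snap("top","t6")
for c in("scene","top"):
  for n,z in(("reset_top",.073),("blue_unit",0)):
    for r in ctrl.mark_of(c,n)[:1]:
      q=at(c,r["position"],z); print(c,n,round(r["score"],2),np.round(r["position"],1),np.round(q,4),np.round(R.T@(q-p)*1000,1))
# expected from the hatch measured shut
u=np.array([np.cos(np.radians(24.8)),np.sin(np.radians(24.8))]); e=np.array([.532,-.1423])+.013*u
q=np.r_[e,.073]; print("expected",q,np.round(R.T@(q-p)*1000,1))
a=cv2.imread("pics/s6.png")[110:230,170:330]; b=cv2.imread("pics/t6.png")[160:260,320:460]
cv2.imwrite("pics/c6.png",np.hstack([cv2.resize(a,(400,300),interpolation=2),cv2.resize(b,(400,300),interpolation=2)]))
E
```

```text
time_s: 5.85
ee_pos: [0.3957, -0.2052, 0.2391]
orientation: [[-0.413, 0.911, -0.0], [0.911, 0.413, 0.0], [0.0, -0.0, -1.0]]
wrist_force: [-0.4, 0.4, 1.1]
finger_gap: 0.0002
grasp_force: 0.0
6.65 [ 0.39585185 -0.2053027   0.23931206] [-0.415  0.91  -0.   ]
scene blue_unit 0.92 [260.2 197.8] [ 0.5342 -0.1338  0.    ] [  7.7 155.5 239.3]
top reset_top 0.49 [376.5 213.3] [ 0.5357 -0.1273  0.073 ] [ 13.  159.6 166.3]
top blue_unit 0.66 [375.  215.8] [ 0.534  -0.1348  0.    ] [  6.9 155.  239.3]
expected [ 0.54380111 -0.13684712  0.073     ] [  0.9 163.  166.3]
```

View pics/c6.png

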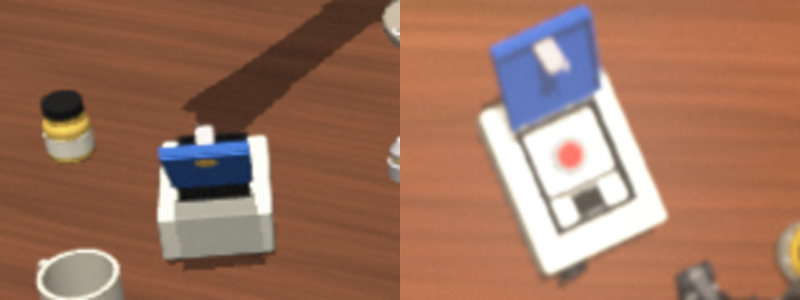

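The hatch stands open by itself, tipped back to the hinge side. The red button shows at about (380,212) in the top picture, which agrees with where the shut hatch said it should be. I move above it and look again.

```bash
python3 -m crank '[{"dx":0,"dy":41,"dz":0,"turn":0,"hand":1},{"dx":1,"dy":41,"dz":0,"turn":0,"hand":1},{"dx":0,"dy":41,"dz":20,"turn":0,"hand":1},{"dx":0,"dy":40,"dz":25,"turn":0,"hand":1},{"dx":0,"dy":0,"dz":35,"turn":0,"hand":1},{"dx":0,"dy":0,"dz":0,"turn":0,"hand":1},{"dx":0,"dy":0,"dz":0,"turn":0,"hand":1}]'
python3 look.py w7 reset_top:.073
```

```text
time_s: 7.65
ee_pos: [0.543, -0.1372, 0.1592]
orientation: [[-0.414, 0.91, -0.002], [0.91, 0.414, 0.0], [0.001, -0.002, -1.0]]
wrist_force: [-0.5, -0.5, 0.7]
finger_gap: 0.0002
grasp_force: 0.0
7.65 [ 0.54295009 -0.13716086  0.15920678] [-0.51439452 -0.51627954  0.68559607]
reset_top 0.75 [318.4 205.4] [ 0.544 -0.135  0.073] tool mm [ 1.4  2.  86.2]
0.98 ((651.1810302734375, -130.59336853027344), (126.63523864746094, 168.6803741455078), 24.49582862854004)
```

View pics/w7.png

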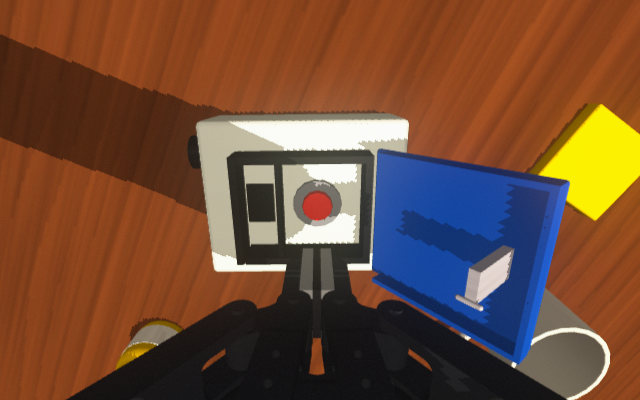

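The button shows at (318,205) straight ahead of the fingers, and the open hatch is well to the right. Down to it now.

```bash
python3 -m crank '[{"dx":1,"dy":1,"dz":30,"turn":0,"hand":1},{"dx":0,"dy":0.5,"dz":25,"turn":0,"hand":1},{"dx":0,"dy":0,"dz":14,"turn":0,"hand":1},{"dx":0,"dy":0,"dz":4,"turn":0,"hand":1},{"dx":0,"dy":0,"dz":4,"turn":0,"hand":1},{"dx":0,"dy":0,"dz":0,"turn":0,"hand":1},{"dx":0,"dy":0,"dz":0,"turn":0,"hand":1}]'
python3 -m crank '[{"dx":0,"dy":0,"dz":2,"turn":0,"hand":1},{"dx":0,"dy":0,"dz":1,"turn":0,"hand":1},{"dx":0,"dy":0,"dz":0,"turn":0,"hand":1},{"dx":0,"dy":0,"dz":0,"turn":0,"hand":1}]'
```

```text
time_s: 8.5
ee_pos: [0.5455, -0.1353, 0.0833]
orientation: [[-0.415, 0.91, 0.002], [0.91, 0.415, -0.0], [-0.001, 0.002, -1.0]]
wrist_force: [1.0, -0.8, 0.1]
finger_gap: -0.0002
grasp_force: 0.0
time_s: 8.9
ee_pos: [0.5454, -0.1353, 0.0797]
orientation: [[-0.415, 0.91, 0.001], [0.91, 0.415, -0.0], [-0.001, 0.001, -1.0]]
wrist_force: [1.8, 0.4, 3.2]
finger_gap: 0.0006
grasp_force: 1.0
```

Contact comes at about the expected height. I press on to the stop.

```bash
python3 -m crank '[{"dx":0,"dy":0,"dz":1.5,"turn":0,"hand":1},{"dx":0,"dy":0,"dz":1.5,"turn":0,"hand":1},{"dx":0,"dy":0,"dz":0,"turn":0,"hand":1},{"dx":0,"dy":0,"dz":0,"turn":0,"hand":1}]'
python3 -m crank '[{"dx":0,"dy":0,"dz":1,"turn":0,"hand":1},{"dx":0,"dy":0,"dz":0,"turn":0,"hand":1},{"dx":0,"dy":0,"dz":0,"turn":0,"hand":1}]'
```

```text
time_s: 9.3
ee_pos: [0.5454, -0.1353, 0.0766]
orientation: [[-0.415, 0.91, 0.001], [0.91, 0.415, -0.0], [-0.001, 0.001, -1.0]]
wrist_force: [2.5, 0.7, 4.7]
finger_gap: -0.0002
grasp_force: 2.0
time_s: 9.6
ee_pos: [0.5454, -0.1353, 0.076]
orientation: [[-0.415, 0.91, 0.001], [0.91, 0.415, -0.0], [-0.001, 0.001, -1.0]]
wrist_force: [1.0, -0.4, 7.8]
finger_gap: -0.0001
grasp_force: 4.2
```

```bash
python3 -m crank '[{"dx":0,"dy":0,"dz":1,"turn":0,"hand":1},{"dx":0,"dy":0,"dz":0,"turn":0,"hand":1},{"dx":0,"dy":0,"dz":0,"turn":0,"hand":1}]'
```

```text
time_s: 9.9
ee_pos: [0.5454, -0.1353, 0.0758]
orientation: [[-0.415, 0.91, 0.001], [0.91, 0.415, -0.001], [-0.001, 0.001, -1.0]]
wrist_force: [-2.1, 0.3, 16.5]
finger_gap: -0.0001
grasp_force: 8.2
```

The tool no longer advances and the force is 16 N, so the button is at its stop. I let go, rise straight up, then back away.

```bash
python3 -m crank '[{"dx":0,"dy":0,"dz":-10,"turn":0,"hand":1},{"dx":0,"dy":0,"dz":-30,"turn":0,"hand":1},{"dx":0,"dy":0,"dz":-40,"turn":0,"hand":1},{"dx":0,"dy":-20,"dz":-40,"turn":0,"hand":1},{"dx":0,"dy":-40,"dz":-20,"turn":0,"hand":1},{"dx":0,"dy":-40,"dz":0,"turn":0,"hand":1},{"dx":0,"dy":-40,"dz":0,"turn":0,"hand":1},{"dx":0,"dy":0,"dz":0,"turn":0,"hand":1}]'
python3 -m crank '[{"dx":0,"dy":0,"dz":0,"turn":0,"hand":1},{"dx":0,"dy":0,"dz":0,"turn":0,"hand":1},{"dx":0,"dy":0,"dz":0,"turn":0,"hand":1},{"dx":0,"dy":0,"dz":0,"turn":0,"hand":1},{"dx":0,"dy":0,"dz":0,"turn":0,"hand":1}]'
python3 -c "
from h import *
a=snap('scene','s8');b=snap('top','t8')
for n in ('blue_unit','orange_unit'):
  for r in ctrl.mark_of('top',n)[:1]: print(n,r['score'],at('top',r['position'],0))
a=cv2.imread('pics/s8.png')[100:300,160:480];b=cv2.imread('pics/t8.png')[100:300,130:490]
cv2.imwrite('pics/c8.png',np.vstack([cv2.resize(a,(480,300)),cv2.resize(b,(480,300))]))"
```

```text
time_s: 10.7
ee_pos: [0.4108, -0.1955, 0.2131]
orientation: [[-0.409, 0.912, -0.007], [0.912, 0.409, -0.0], [0.002, -0.006, -1.0]]
wrist_force: [-0.2, 0.3, 0.2]
finger_gap: 0.0001
grasp_force: 0.0
time_s: 11.2
ee_pos: [0.4178, -0.1928, 0.2141]
orientation: [[-0.416, 0.909, -0.0], [0.909, 0.416, 0.0], [0.0, -0.0, -1.0]]
wrist_force: [-0.3, 0.4, 0.0]
finger_gap: -0.0001
grasp_force: 0.0
blue_unit 0.56 [ 0.53035682 -0.14137653  0.        ]
orange_unit 0.74 [0.53159454 0.2000549  0.        ]
```

View pics/c8.png

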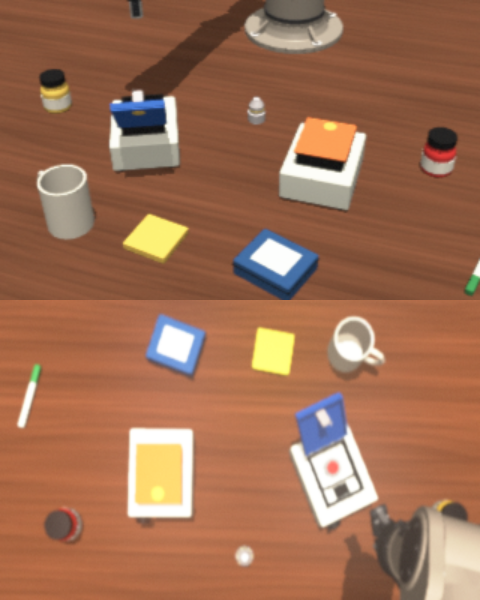

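The blue hatch stays open (its red button at (333,468) in the lower half), the orange hatch is shut, nothing else has moved, and the arm is clear.

```bash
python3 -c "
from workcell import ctrl
print(ctrl.sign_off())"
```

```text
the job is handed in; nothing more can be done
None
```

The job is handed in at about 11 s: the blue hatch popped open after one press and stayed open by itself, the red reset button was pressed to its stop and let go, and the orange unit and other things look undisturbed in the last pictures.

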